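# Lock the power brick's hold-down strap with its spring clip

## Task

Lock the power brick into its bracket: press the raised steel strap fully down over the brick so that the locking pin comes up through its hole, then take the hairpin spring clip by its black grip, lay it flat on the strap and push it from the robot's side across the pin's shank, under the pin's head. After the bulges snap past the shank, push it firmly home with about 15 N to be sure that it has bottomed, without ever forcing it over 25 N, and let go; leave the other things on the bench alone.

Things in the scene. Friction and masses are not known exactly. Their poses are not given: they have to be found in the camera images.
- rig: Aluminium rig plate, 135 x 250 x 6 mm, fixed to the bench, carrying a black power brick (56 x 126 x 33 mm), a green board, the hinged strap and the locking pin. Origin: centre of its underside. x: level, away from the robot, along the strap from pin to hinge (the clip is pushed on along +x); y: level, to the left along the brick; z up.
- strap (a joint): Hinge angle of the steel hold-down strap (rad): 0 = fully down on its stop, grows as the free end rises; starts raised, 0.4 to 0.8. The hinge is stiff: the strap stays where it is left; 1 to 3 N down on strap_press move it. Hinge axis parallel to the rig's y, at rig (0.048, -0.035, 0.043) m.
- strap_press (a point): Point on the strap's top face, 56 mm from the hinge axis, above the brick when down: press here with closed fingers. The strap is 30 mm wide, 4 mm thick, reaches 104 mm from the hinge axis towards the robot, 20 mm past the pin's axis; its 20 mm hole goes over the pin. When down, its top is 45 mm above the bench.
- pin_shank (a point): Point on the axis of the upright steel locking pin at rig (-0.036, -0.035, 0.048) m: the middle of the 6 mm gap between the top of the closed strap (45 mm above the bench) and the underside of the pin's head (51 mm). Shank 12 mm in diameter; head 17 mm in diameter, its top 57 mm above the bench.
- clip_grip (a point): Centre of the black grip block of the loose spring clip: 26 mm along the clip, 13 mm wide, 18 mm high. The clip lies flat on the bench. Axes: x along the two legs from the grip to the open mouth, y across the grip (pinch it along y), z up. Legs: 4 mm dark steel wire, underside level with the grip's, 9 mm below this point. Clip 70 mm long, 26 mm wide at the mouth, 0.035 kg.
- clip_pocket (a point): Centre of the pocket between the clip's sprung legs, 37 mm ahead of clip_grip, 2 mm above the clip's underside; the pin's axis sits here when home (about 1 mm play). The bulges, 6 mm apart, are 8 mm ahead of it, the flared mouth's end 19 mm. Pushing on takes about 7 to 11 N as the bulges pass, then the force drops, then climbs steeply as the grip's nose stops on the shank.
- notes: Pad of yellow sticky notes, 76 x 76 x 15 mm, on the bench; leave alone. Origin: centre of its underside.
- reel: Grey-white solder reel, 54 mm in diameter, 40 mm high, standing; leave alone. Origin: centre of its underside.
- flux: Orange bottle with black cap, 38 mm in diameter, 83 mm high; leave alone. Origin: centre of its underside.
- pliers: Long-nose pliers with blue handles, 68 x 180 x 13 mm, lying; leave alone. Origin: centre of the underside.
- sucker: Yellow solder sucker, 192 mm long, 22 mm high, lying; leave alone. Origin: centre of the underside.
- ipa: White dispensing bottle with blue cap and spout, 52 mm in diameter, 170 mm high; leave alone. Origin: centre of its underside.
- clip_nose: Nose of the clip's black grip, a 3.4 mm square tongue between the legs. Origin: the middle of its blunt front end, 6.8 mm behind clip_pocket. It meets the shank when the clip bottoms; it is what the firm push home bears on, and over 25 N on it breaks it off. From first touch the push climbs by 4 to 10 N per mm, as stiff as the arm is.
- case: Small aluminium housing, 54 x 87 x 30 mm; leave alone. Origin: centre of its underside.
- cutters: Side cutters with red handles, 68 x 154 x 13 mm, lying; leave alone. Origin: centre of the underside.

How it is judged:
By the outcome, as a careful person would: the job done as asked, in the order asked, and still so for the second after the job is handed in, with the robot touching nothing.
It also fails if it takes over 69 s, if anything falls off the work surface, if the arm or the gripper's body presses on something with over 40 N, if the wrist force passes 120 N, or if a joint passes its speed limit or range.

## Robot

A 6-joint arm with a two-finger parallel gripper is mounted at the origin on a cart in front of the work surface, level with it; the furniture and walls round the work are solid. World frame = base frame: x ahead of the robot, y to its left, z up, the work surface at z = 0. Lengths are in mm, angles in degrees, forces in N, time in s.
With the tool pointing down it reaches from about 400 to 925 mm from the base axis. Payload 12.5 kg.
Tool frame: the origin (TCP) lies at the very end of the fingers, on their centre line; the grasp point (between the pads) lies 19 mm behind it; z points along the fingers, y is the line along which they close (so a half turn about z gives the same grasp; the last joint's range is limited). The gripper opens to 95 mm and grips with 3 to 60 N. Pads are 20 mm wide; open, the fingers measure 119 mm over their backs; the gripper's body (75 mm by 180 mm) begins 59 mm behind the grasp point.
Start: joints at [67.517, 28.126, 89.318, -0, 62.55, -6.05], TCP at [176.786, 599.497, 191.161] pointing down, gripper open.
Joint ranges: [-177.58, 177.58], [-47.91, 125.51], [2.72, 160], [-65.01, 245.01], [3.68, 167.84], [-153.87, 153.87]. Speed limits (degrees/s): [127.2, 127.2, 159.86, 180, 180, 180].

## Interface

Orientations are given as a 3x3 rotation matrix whose columns are the frame's x, y, z axes.
In Python, from bench import observe, camera, hand_in gives the robot as it stands. The module is installed in compiled form; this text tells all that it offers.
- The arm moves only by the tool play_rows, never from a script. Its argument "targets" is a list that holds one entry, the list of rows, each a list of 5 numbers: the closure in counts, from 0 (fully open) to 255 (shut), then the shift along the tool's x, y, z in m, then the turn about the tool's z in degrees. In form: [[[fingers, dx, dy, dz, turn], ...]]. A call has 1 to 8 rows; each row is the pose to reach, as a shift and turn from the pose commanded when the call began, along the tool's axes at that moment; what a row does not reach only later rows make up. A row lasts 1/8 s, in which the tool goes at most 62.5 mm and 10.7 degrees, less where a joint would pass 70% of its speed; a pose out of reach is approached as far as the arm can. A call with a gripper value outside its range is refused whole. The fingers move at their own pace and stop on an object; "newtons" is the grip in N (left out, the last holds). Time passes only in rows, so rows that repeat a pose let the fingers close. It gives the time, the measured TCP pose, the force, the opening and the grip force at its end, in the units of the state.
- observe(): the state, without advancing time (a new reading comes with each control period).
- camera(name): name is "side" or "top" or "wrist"; returns a dict with "image" (480x640x3 uint8, blue, green, red), "mtx" (3x3 intrinsics, pixels), "pose" (4x4, takes a point from camera to world coordinates); the wrist camera has in their place "mount" (4x4, takes a point from camera to tool coordinates, whose origin is the TCP and whose axes are the flange's). Camera axes: x right, y down, z forward; pixel columns grow to the right and rows downward; lengths in mm; the calibration is good to about 2 mm. A picture is of the moment at which its call begins: read the wrist's pose just before it. There is no depth.
- hand_in(): hands the job in; it is judged then, once.
The state is a dict: "time_s": time; "joint_pos": joint angles; "joint_vel": joint speeds; "joint_efforts": joint torques, N m; "eef_pos": TCP position; "orientation": TCP orientation; "contact_force": force on the tool from outside, world axes, zero at the start; "wrist_torque": the same for the moment, N m; "gripper_width": finger opening in mm; "grip_force": force on a finger pad.
Only numpy, scipy, OpenCV 4.12 (cv2) and the standard library are available. Lean on these libraries where they do the work, as an engineer would, in place of code of your own. Each camera call takes 0.05 s, during which the arm holds its last target. There are 200 camera calls.

## Working session

There is one attempt and no reset: what is moved stays moved. The work goes in short steps, Python scripts to look and compute and a tool call to move; the robot and the scene stay as the last step left them, time stands still between calls to the robot, and variables do not carry over. Pictures are saved under pics/ and viewed, at most 10 in all, crops included, and the job is handed in when it is done.

Besides the shell and the picture viewer there is one more tool, called after "Call:" as name(argument=value, ...), one argument or row to a line, values as JSON. play_rows: Moves the arm, as the interface text tells. Its arguments: {"type":"object","properties":{"targets":{"type":"array"},"newtons":{"type":"number"}},"required":["targets"]}

```bash
mkdir -p pics; cat > h.py <<'E'
import numpy as np, cv2
from bench import observe, camera
def snap(n,f):
    s=observe(); c=camera(n); cv2.imwrite('pics/'+f,c['image'])
    if n=='wrist':
        T=np.eye(4);T[:3,:3]=np.array(s['orientation']);T[:3,3]=s['eef_pos'];P=T@np.array(c['mount'])
    else: P=np.array(c['pose'])
    np.savez('pics/'+f[:-4],K=c['mtx'],P=P); return c['image']
def ray(f,u,v,z):
    d=np.load('pics/'+f+'.npz');r=d['P'][:3,:3]@np.linalg.solve(d['K'],[u,v,1.]);o=d['P'][:3,3]
    return o+r*(z-o[2])/r[2]
def proj(f,p):
    d=np.load('pics/'+f+'.npz');q=d['P'][:3,:3].T@(np.array(p,float)-d['P'][:3,3]);q=d['K']@q;return q[:2]/q[2]
E
python3 - <<'E'
from h import *
s=observe();print({k:np.round(v,3).tolist() for k,v in s.items()})
for n in('top','side','wrist'): snap(n,n+'1.png'); d=np.load(f'pics/{n}1.npz');print(n,d['K'].round(1).tolist(),d['P'].round(3).tolist())
E
```

```text
{'time_s': 0.0, 'joint_pos': [67.518, 28.163, 89.351, -0.0, 62.551, -6.052], 'joint_vel': [0.015, -0.151, 0.002, -0.1, -0.0, 0.107], 'joint_efforts': [0.002, -61.265, -25.818, 0.069, 0.048, -0.0], 'eef_pos': [176.668, 599.215, 190.571], 'orientation': [[-0.959, 0.283, -0.0], [0.283, 0.959, -0.001], [0.0, -0.001, -1.0]], 'contact_force': [0.155, -0.51, -0.088], 'wrist_torque': [-0.024, 0.014, 0.013], 'grip_force': 0.0, 'gripper_width': 94.957}
top [[562.2, 0.0, 324.3], [0.0, 562.2, 239.6], [0.0, 0.0, 1.0]] [[0.092, -0.975, 0.201, 192.234], [-0.996, -0.09, 0.016, 5.664], [0.003, -0.201, -0.98, 1750.091], [0.0, 0.0, 0.0, 1.0]]
side [[593.9, 0.0, 313.0], [0.0, 593.9, 240.6], [0.0, 0.0, 1.0]] [[0.982, -0.064, 0.177, 156.445], [-0.187, -0.414, 0.891, -1781.488], [0.016, -0.908, -0.418, 896.668], [0.0, 0.0, 0.0, 1.0]]
wrist [[388.6, 0.0, 312.9], [0.0, 388.6, 246.1], [0.0, 0.0, 1.0]] [[0.283, 0.929, 0.24, 109.543], [0.959, -0.274, -0.071, 618.184], [-0.001, 0.25, -0.968, 384.997], [0.0, 0.0, 0.0, 1.0]]
```

View pics/top1.png

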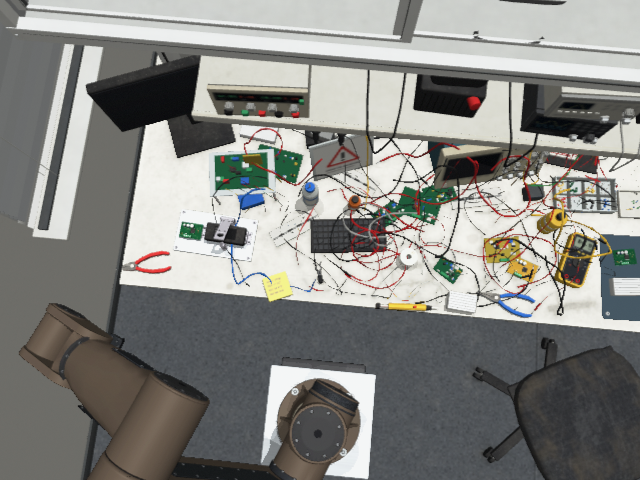

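View pics/side1.png

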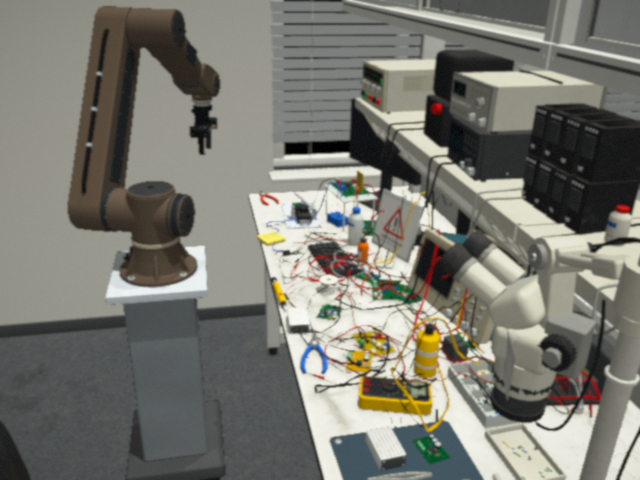

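The top view shows the rig at about (215,232), with the strap and brick near (225,230). The clip is probably the small dark thing at about (320,275). I'll enlarge both.

```bash
python3 - <<'E'
from h import *
im=cv2.imread('pics/top1.png')
a=cv2.resize(im[195:270,165:265],None,fx=6,fy=6,interpolation=2)
b=cv2.resize(im[255:305,295:345],None,fx=4,fy=4,interpolation=2)
o=np.zeros((450,800,3),np.uint8);o[:,:600]=a;o[:200,600:]=b
cv2.imwrite('pics/c1.png',o)
for p in((215,232),(320,275)):print(ray('top1',*p,0))
E
```

```text
[543.37598623 382.50221303   0.        ]
[436.76945845  36.59404571   0.        ]
```

View pics/c1.png

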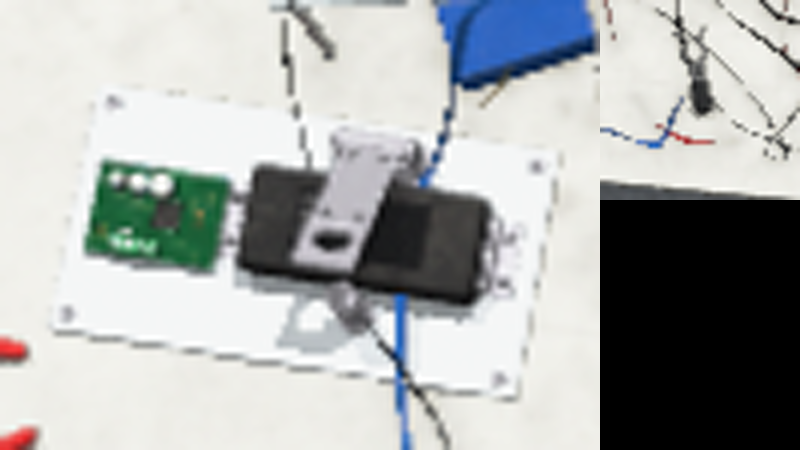

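The rig's corners show in the crop at (97,85), (562,150), (520,400) and (52,330). The strap's hole is at (332,238). The clip's grip is at (703,95), with its legs pointing up.

```bash
python3 - <<'E'
from h import *
c=np.array([(97,85),(562,150),(520,400),(52,330)])/6+[165,195]
w=np.array([ray('top1',*p,6) for p in c]);print(w.round(0))
fl,fr,nr,nl=w
print('ctr',w.mean(0)); y=(fl-fr+nl-nr);x=(fl-nl+fr-nr)
print('yaw y',np.degrees(np.arctan2(-y[0],y[1])),'x',np.degrees(np.arctan2(x[1],x[0])),np.linalg.norm(x)/2,np.linalg.norm(y)/2)
g=ray('top1',295+103/4,255+95/4,9);m=ray('top1',295+101/4,255+35/4,2);print('clip',g,m)
E
```

```text
[[606. 499.   6.]
 [594. 248.   6.]
 [458. 254.   6.]
 [472. 503.   6.]]
ctr [532.74034637 375.98440721   6.        ]
yaw y -3.0686298492870723 x -2.322435520859906 134.9364899239746 250.4461214127898
clip [423.99718182  33.00758647   9.        ] [472.08681855  39.10497201   2.        ]
```

Call:
play_rows(
  targets=[
    [[255, -0.053, -0.022, -0.001, -2], [255, -0.106, -0.044, -0.003, -4], [255, -0.159, -0.067, -0.004, -6], [255, -0.213, -0.089, -0.005, -8], [255, -0.266, -0.111, -0.007, -10], [255, -0.319, -0.133, -0.008, -12], [255, -0.372, -0.155, -0.009, -13.7], [255, -0.372, -0.155, -0.009, -13.7]],
  ],
)

```text
time_s: 1.15
eef_pos: [492.2, 343.1, 199.7]
orientation: [[-0.999, 0.052, 0.0], [0.052, 0.999, -0.0], [-0.0, -0.0, -1.0]]
contact_force: [-0.5, 0.0, -0.1]
gripper_width: 20.8
grip_force: 0.0
```

```bash
python3 - <<'E'
from h import *
s=observe();print(s['time_s'],s['eef_pos'],np.round(s['orientation'],3).tolist(),s['contact_force'])
snap('wrist','w2.png')
E
```

```text
1.15 [492.24255236 343.11862572 199.71286307] [[-0.999, 0.052, 0.0], [0.052, 0.999, -0.0], [-0.0, -0.0, -1.0]] [-0.47495712  0.00979575 -0.07241187]
```

View pics/w2.png

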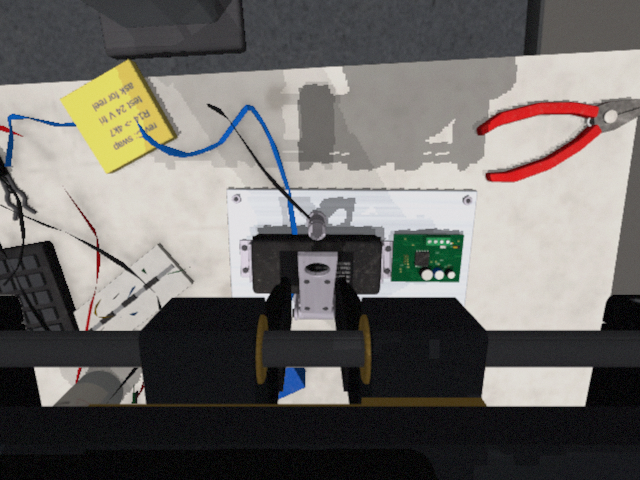

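The wrist view shows the pin's head at about (317,218), the strap's hole at (318,268), and the rig's near corners at (229,189) and (477,192). The clip is at the far left, about (14,195).

```bash
python3 - <<'E'
from h import *
pin=ray('w2',317,218,57);a=ray('w2',229,189,6);b=ray('w2',477,192,6)
print('pin',pin,'corners',a,b,np.linalg.norm(a-b),'yaw',np.degrees(np.arctan2(-(b-a)[0],(b-a)[1])))
print('clip',ray('w2',14,195,9),ray('w2',3,165,2))
im=cv2.imread('pics/w2.png')
o=np.hstack([cv2.resize(im[180:300,220:340],None,fx=5,fy=5,interpolation=2)[:600,:600],np.zeros((600,200,3),np.uint8)])
o[:500,600:]=cv2.resize(im[130:255,0:50],None,fx=4,fy=4,interpolation=2)
cv2.imwrite('pics/c2.png',o)
yaw=np.radians(-2.9);R=np.array([[np.cos(yaw),-np.sin(yaw)],[np.sin(yaw),np.cos(yaw)]])
o=(a+b)[:2]/2+R@[67.5,0];print('rig ctr',o,'pin pred',o+R@[-36,-35])
E
```

```text
pin [483.95860463 346.07918398  57.        ] corners [459.53960483 260.25259445   6.        ] [475.39779207 506.53515413   6.        ] 246.79258762297638 yaw -3.6842015529822834
clip [454.02027228  47.75666938   9.        ] [424.73751637  38.72484294   2.        ]
rig ctr [534.88225506 379.97885084] pin pred [497.1576053  346.84501918]
```

View pics/c2.png

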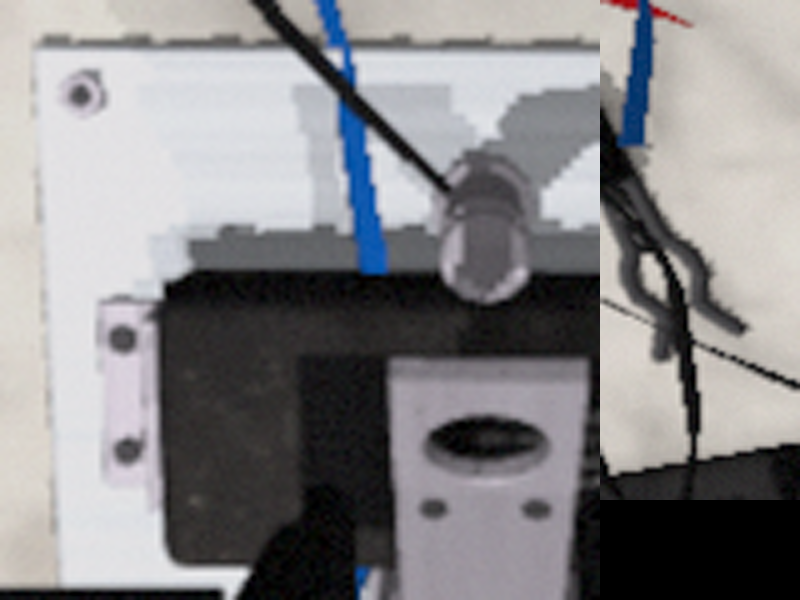

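The pin head's top disc is centred at crop (487,262), which is pixel (317.4,232.4). The strap's hole is at pixel (317.4,269.5). The clip's legs run down and to the right in the crop, with a cable near them.

```bash
python3 - <<'E'
from h import *
print('pin',ray('w2',317.4,232.4,57))
yaw=np.radians(-3.2);R=np.array([[np.cos(yaw),-np.sin(yaw)],[np.sin(yaw),np.cos(yaw)]])
o=np.array([534.9,380])
for th in np.arange(.4,.85,.1):
  p=o+R@[48-84*np.cos(th),-35]; print(th,proj('w2',[*p,43+84*np.sin(th)+2]))
print('press',o+R@[0,-35],o+R@[-8,-35])
for u,v in((2,168),(26,212),(36,212),(16,218)):print(ray('w2',u,v,2))
E
```

```text
pin [496.92445513 345.79071603  57.        ]
0.4 [319.1420316  245.44430827]
0.5 [319.2507281  252.01758862]
0.6 [319.34882287 259.59290312]
0.7 [319.43413816 268.10475808]
0.7999999999999999 [319.50459659 277.45874379]
press [532.94624733 345.05457325] [524.95872121 345.50114529]
[427.56385647  37.00280067   2.        ]
[472.34237625  50.32018358   2.        ]
[472.87465124  60.49599551   2.        ]
[477.93871253  38.6365292    2.        ]
```

Call:
play_rows(
  targets=[
    [[255, -0.02, 0.002, 0.05, 0], [255, -0.038, 0.004, 0.1, 0], [255, -0.038, 0.004, 0.116, 0], [255, -0.036, 0.004, 0.124, 0], [255, -0.034, 0.004, 0.132, 0], [255, -0.032, 0.004, 0.14, 0], [255, -0.031, 0.004, 0.147, 0], [255, -0.031, 0.004, 0.152, 0]],
  ],
)

```text
time_s: 2.2
eef_pos: [520.8, 348.2, 48.1]
orientation: [[-0.999, 0.048, 0.0], [0.048, 0.999, 0.0], [-0.0, 0.0, -1.0]]
contact_force: [-1.7, -0.5, 2.8]
gripper_width: 0.5
grip_force: 1.2
```

Call:
play_rows(
  targets=[
    [[255, -0.002, -0.002, 0.003, 0], [255, -0.002, -0.002, 0.004, 0], [255, -0.002, -0.002, 0.005, 0], [255, -0.002, -0.002, 0.005, 0]],
  ],
)

```text
time_s: 2.7
eef_pos: [522.9, 345.9, 43.1]
orientation: [[-0.999, 0.048, 0.0], [0.048, 0.999, -0.0], [-0.0, -0.0, -1.0]]
contact_force: [0.3, -0.2, 1.7]
gripper_width: 0.7
grip_force: 0.5
```

Call:
play_rows(
  targets=[
    [[255, 0, 0, 0.001, 0], [255, 0, 0, 0.002, 0], [255, 0, 0, 0.002, 0], [255, 0, 0, 0.002, 0]],
  ],
)

```text
time_s: 3.2
eef_pos: [522.9, 346.0, 41.1]
orientation: [[-0.999, 0.048, 0.0], [0.048, 0.999, 0.0], [-0.0, 0.0, -1.0]]
contact_force: [-0.6, 0.0, 0.9]
gripper_width: 0.6
grip_force: 0.2
```

Call:
play_rows(
  targets=[
    [[255, 0, 0, -0.04, 0], [255, 0.02, 0, -0.09, 0], [255, 0.04, 0, -0.14, 0], [255, 0.04, 0, -0.15, 0], [255, 0.04, 0, -0.15, 0]],
  ],
)

```text
time_s: 3.82
eef_pos: [483.1, 348.0, 191.3]
orientation: [[-0.999, 0.048, 0.001], [0.048, 0.999, 0.001], [-0.001, 0.001, -1.0]]
contact_force: [-1.0, -0.6, 0.0]
gripper_width: 0.5
grip_force: 0.0
```

```bash
python3 - <<'E'
from h import *
im=snap('wrist','w3.png')
cv2.imwrite('pics/c3.png',cv2.resize(im[150:350,180:440],None,fx=3,fy=3,interpolation=2))
E
```

```text
(no output)
```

View pics/c3.png

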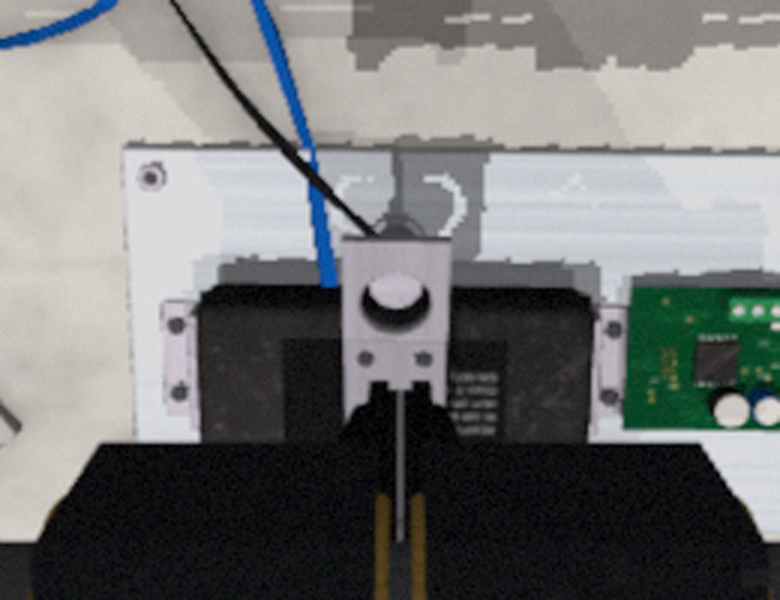

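The strap is down close to the pin. The pin's head shows in the hole at crop (396,287), the hole's centre is at (396,303), and the free end's edge is at row 238. I'll work out the angle from these.

```bash
python3 - <<'E'
from h import *
yaw=np.radians(-3.2);R=np.array([[np.cos(yaw),-np.sin(yaw)],[np.sin(yaw),np.cos(yaw)]])
o=np.array([534.9,380]);g=lambda p:((np.array(p)-[180,150])*3).round(1)
print('head',g(proj('w3',[*(o+R@[-36,-35]),57])),'corner',g(proj('w3',[*(o+R@[-67.5,-125]),6])))
for th in (0,.05,.1,.15,.2):
  f=lambda d,w:g(proj('w3',[*(o+R@[48-d*np.cos(th),-35+w]),43+d*np.sin(th)+2*np.cos(th)]))
  print(th,'hole',f(84,0),'end',f(104,-15),f(104,15),'hole ends',f(74,0),f(94,0))
E
```

```text
head [401.  284.5] corner [125.6 150.2]
0 hole [400.9 274.6] end [350.9 208.8] [452.  209.5] hole ends [400.7 306.6] [401.2 242.1]
0.05 hole [401.  278.3] end [350.2 212.5] [452.8 213.2] hole ends [400.7 310.2] [401.2 245.9]
0.1 hole [401.  282.8] end [349.5 217.2] [453.6 218. ] hole ends [400.7 314.5] [401.3 250.5]
0.15 hole [401.  288.1] end [348.8 222.9] [454.4 223.7] hole ends [400.7 319.4] [401.3 256.1]
0.2 hole [401.  294.1] end [348.1 229.7] [455.2 230.5] hole ends [400.7 324.9] [401.3 262.5]
```

```bash
python3 - <<'E'
from h import *
g=lambda p:((np.array(p)-[180,150])*3).round(1)
for dz in(0,5,10,15,19,25):print(dz,g(proj('w3',[483.1,348,191.3+dz])),g(proj('w3',[473.1,348,191.3+dz])))
s=observe();print(s['time_s'],s['eef_pos'],s['contact_force'])
E
```

```text
0 [404.8 396.7] [402.1 342.6]
5 [404.9 406.6] [402.2 351.3]
10 [405.1 417. ] [402.3 360.5]
15 [405.3 428. ] [402.4 370.1]
19 [405.5 437.1] [402.5 378.1]
25 [405.7 451.5] [402.7 390.8]
3.875 [482.90920473 347.70247594 190.14483575] [-0.63985576 -0.34988611 -0.72568127]
```

Call:
play_rows(
  targets=[
    [[255, -0.042, -0.002, 0.04, 0], [255, -0.042, -0.002, 0.09, 0], [255, -0.042, -0.002, 0.123, 0], [255, -0.042, -0.002, 0.129, 0], [255, -0.042, -0.002, 0.133, 0], [255, -0.042, -0.002, 0.136, 0], [255, -0.042, -0.002, 0.138, 0]],
  ],
)

```text
time_s: 4.75
eef_pos: [525.1, 344.2, 54.0]
orientation: [[-0.999, 0.048, 0.001], [0.048, 0.999, 0.001], [-0.001, 0.001, -1.0]]
contact_force: [-0.3, 0.6, -0.0]
gripper_width: 0.5
grip_force: 0.0
```

```bash
python3 - <<'E'
from h import *
s=observe();print(s['time_s'],s['eef_pos'],s['contact_force'],s['wrist_torque'])
im=snap('wrist','w4.png')
g=lambda p:np.array(p).round(1)
yaw=np.radians(-3.2);R=np.array([[np.cos(yaw),-np.sin(yaw)],[np.sin(yaw),np.cos(yaw)]])
o=np.array([534.9,380])
print('head',g(proj('w4',[*(o+R@[-36,-35]),57])),'tcp',g(proj('w4',s['eef_pos'])))
for th in (0,.05,.1,.15,.2,.25):
  f=lambda d,w:g(proj('w4',[*(o+R@[48-d*np.cos(th),-35+w]),43+d*np.sin(th)+2*np.cos(th)]))
  print(th,'hole',f(84,0),'end',f(104,-15),f(104,15))
u,v=f(104,0)
cv2.imwrite('pics/c4.png',cv2.resize(im[max(0,int(v)-60):int(v)+140,180:440],None,fx=3,fy=3,interpolation=2));print(int(v)-60)
E
```

```text
4.75 [525.05775949 344.15173272  53.95568209] [-0.34938614  0.61102057 -0.03236864] [0.03919884 0.0435077  0.01513213]
head [318.1 231.5] tcp [314.9 282.3]
0 hole [317.8 226.7] end [289.4 188.8] [347.  189.2]
0.05 hole [317.9 228.5] end [288.8 190.2] [347.9 190.6]
0.1 hole [318.  230.8] end [288.2 192.1] [348.8 192.6]
0.15 hole [318.1 233.6] end [287.6 194.7] [349.7 195.2]
0.2 hole [318.2 236.9] end [286.9 198. ] [350.7 198.5]
0.25 hole [318.3 240.7] end [286.3 202. ] [351.7 202.5]
142
```

View pics/c4.png

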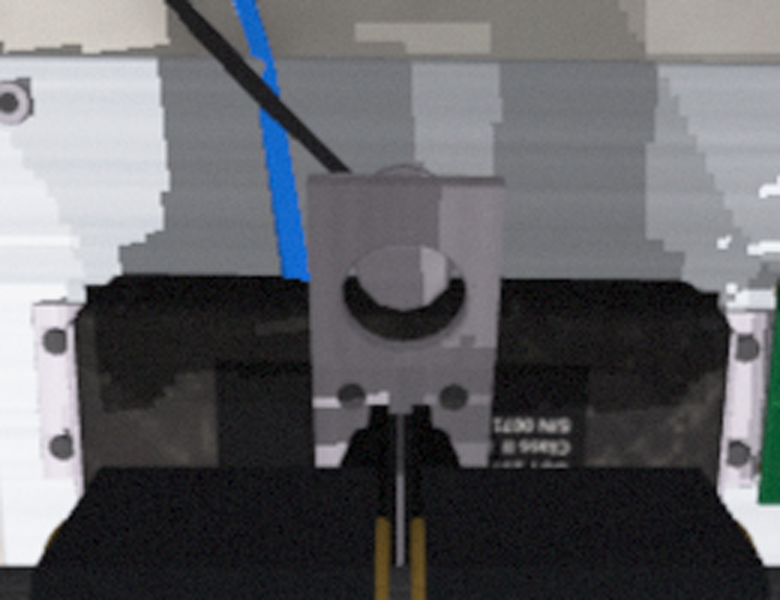

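Call:
play_rows(
  targets=[
    [[255, 0, 0, 0.004, 0], [255, 0, 0, 0.008, 0], [255, 0, 0, 0.01, 0], [255, 0, 0, 0.012, 0], [255, 0, 0, 0.013, 0]],
  ],
)

```text
time_s: 5.42
eef_pos: [524.7, 343.9, 40.1]
orientation: [[-0.999, 0.048, -0.0], [0.048, 0.999, 0.0], [0.0, 0.0, -1.0]]
contact_force: [-1.4, 0.8, 0.8]
gripper_width: 0.7
grip_force: 0.7
```

```bash
python3 - <<'E'
from h import *
s=observe();print(s['time_s'],s['eef_pos'],s['contact_force'],s['wrist_torque'])
a=cv2.imread('pics/w4.png');im=snap('wrist','w5.png')
o=np.hstack([a[120:300,220:400],im[120:300,220:400]])
cv2.imwrite('pics/c5.png',cv2.resize(o,(800,400),interpolation=2))
E
```

```text
5.425 [524.65876319 343.93791003  40.07705412] [-1.39730913  0.84994837  0.78570899] [-0.05619229  0.20476893  0.02517221]
```

View pics/c5.png

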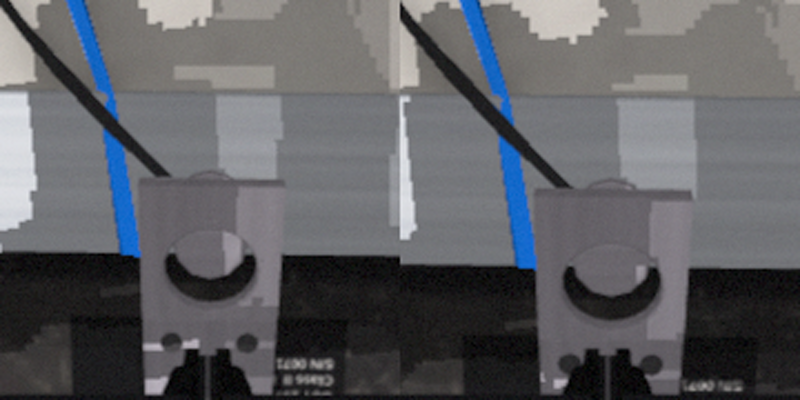

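Call:
play_rows(
  targets=[
    [[255, 0, 0, 0.002, 0], [255, 0, 0, 0.004, 0], [255, 0, 0, 0.006, 0], [255, 0, 0, 0.008, 0], [255, 0, 0, 0.008, 0]],
  ],
)

```text
time_s: 6.1
eef_pos: [524.7, 343.9, 31.9]
orientation: [[-0.999, 0.048, -0.0], [0.048, 0.999, -0.0], [0.0, -0.0, -1.0]]
contact_force: [-0.4, -0.9, 0.2]
gripper_width: 0.8
grip_force: 0.0
```

Call:
play_rows(
  targets=[
    [[255, 0, 0, 0.002, 0], [255, 0, 0, 0.003, 0], [255, 0, 0, 0.004, 0], [255, 0, 0, 0.005, 0]],
  ],
)

```text
time_s: 6.6
eef_pos: [524.7, 343.9, 27.1]
orientation: [[-0.999, 0.048, 0.0], [0.048, 0.999, 0.0], [-0.0, 0.0, -1.0]]
contact_force: [-1.6, 0.1, 1.7]
gripper_width: 0.4
grip_force: 0.7
```

```bash
python3 - <<'E'
from h import *
s=observe();print(s['time_s'],s['eef_pos'],s['contact_force'],s['wrist_torque'])
im=snap('wrist','w6.png')
g=lambda p:np.array(p).round(1)
yaw=np.radians(-3.2);R=np.array([[np.cos(yaw),-np.sin(yaw)],[np.sin(yaw),np.cos(yaw)]])
o=np.array([534.9,380])
P=lambda n,th,d:g(proj(n,[*(o+R@[48-d*np.cos(th),-35]),43+d*np.sin(th)+2*np.cos(th)]))
for n in('w4','w5','w6'):
  print(n,'edge0',g(proj(n,[*(o+R@[-67.5,-35]),6])),[(th,P(n,th,104)[1]) for th in(0,.1,.2)])
  a=cv2.imread(f'pics/{n}.png')[:,:,1];print(a[130:300:3,300].tolist())
E
```

```text
6.6 [524.71739531 343.91165837  27.11231412] [-1.60335645  0.09658267  1.65424985] [ 0.00506009  0.21905622 -0.00535001]
w4 edge0 [317.5 163.1] [(0, np.float64(189.0)), (0.1, np.float64(192.4)), (0.2, np.float64(198.2))]
[198, 122, 123, 122, 120, 119, 120, 149, 146, 119, 114, 112, 119, 121, 123, 116, 117, 120, 125, 125, 117, 120, 120, 114, 89, 94, 95, 97, 94, 94, 99, 97, 95, 99, 105, 91, 27, 18, 21, 28, 55, 84, 96, 97, 96, 93, 94, 60, 56, 81, 90, 97, 10, 1, 11, 4, 22]
w5 edge0 [318.3 164.9] [(0, np.float64(192.9)), (0.1, np.float64(196.7)), (0.2, np.float64(203.2))]
[197, 200, 123, 119, 122, 122, 120, 122, 120, 122, 117, 102, 121, 116, 122, 116, 118, 118, 120, 120, 125, 118, 117, 115, 117, 91, 89, 96, 96, 94, 96, 97, 96, 98, 93, 100, 99, 103, 86, 13, 18, 21, 32, 61, 86, 99, 99, 95, 95, 99, 77, 38, 11, 17, 14, 2, 22]
w6 edge0 [318.6 166. ] [(0, np.float64(196.1)), (0.1, np.float64(200.4)), (0.2, np.float64(207.7))]
[200, 199, 201, 180, 122, 123, 120, 120, 124, 123, 119, 113, 115, 114, 118, 120, 115, 117, 119, 119, 124, 123, 84, 98, 98, 101, 98, 98, 98, 98, 101, 96, 79, 86, 90, 105, 105, 100, 102, 102, 99, 80, 89, 95, 101, 98, 97, 98, 94, 47, 42, 91, 0, 14, 12, 15, 19]
```

By the edge, the strap is now almost down (θ≈0). I'll press it onto its stop. The closed tips evidently sit about 17 mm above the reported TCP.

Call:
play_rows(
  targets=[
    [[255, 0, 0, 0.001, 0], [255, 0, 0, 0.002, 0], [255, 0, 0, 0.002, 0]],
  ],
)

```text
time_s: 7.02
eef_pos: [524.8, 343.9, 25.1]
orientation: [[-0.999, 0.048, 0.0], [0.048, 0.999, 0.0], [-0.0, 0.0, -1.0]]
contact_force: [0.3, 0.1, -0.0]
gripper_width: 0.3
grip_force: 0.1
```

Call:
play_rows(
  targets=[
    [[255, 0, 0, 0.001, 0], [255, 0, 0, 0.002, 0], [255, 0, 0, 0.003, 0]],
  ],
)

```text
time_s: 7.4
eef_pos: [524.7, 343.9, 22.1]
orientation: [[-0.999, 0.048, -0.0], [0.048, 0.999, 0.0], [0.0, 0.0, -1.0]]
contact_force: [-1.6, -0.1, 1.6]
gripper_width: 0.3
grip_force: 0.7
```

Call:
play_rows(
  targets=[
    [[255, 0, 0, 0.001, 0], [255, 0, 0, 0.002, 0], [255, 0, 0, 0.003, 0], [255, 0, 0, 0.003, 0]],
  ],
)

```text
time_s: 7.9
eef_pos: [524.8, 344.0, 21.4]
orientation: [[-0.999, 0.048, 0.001], [0.048, 0.999, 0.001], [-0.001, 0.001, -1.0]]
contact_force: [-8.2, -4.0, 24.2]
gripper_width: 0.4
grip_force: 12.3
```

```bash
python3 - <<'E'
from h import *
s=observe();print(s['time_s'],s['eef_pos'],s['contact_force'],s['wrist_torque'])
im=snap('wrist','w7.png')
g=lambda p:np.array(p).round(1)
yaw=np.radians(-3.2);R=np.array([[np.cos(yaw),-np.sin(yaw)],[np.sin(yaw),np.cos(yaw)]])
o=np.array([534.9,380])
n='w7'
P=lambda n,th,d:g(proj(n,[*(o+R@[48-d*np.cos(th),-35]),43+d*np.sin(th)+2*np.cos(th)]))
print(n,'edge0',g(proj(n,[*(o+R@[-67.5,-35]),6])),[(th,P(n,th,104)[1]) for th in(0,.1,.2)],g(proj(n,s['eef_pos'])))
print(im[180:300:2,300,1].tolist())
a=cv2.imread('pics/w6.png')
o=np.hstack([a[120:300,220:400],im[120:300,220:400]])
cv2.imwrite('pics/c6.png',cv2.resize(o,(800,400),interpolation=2))
E
```

```text
7.9 [524.75177689 344.0340247   21.36983198] [-8.15522939 -3.99982895 24.20560859] [-0.70867266  1.5104402   0.01436646]
w7 edge0 [318.6 166.4] [(0, np.float64(197.8)), (0.1, np.float64(202.3)), (0.2, np.float64(210.0))] [314.9 282.3]
[116, 118, 113, 120, 119, 120, 122, 103, 103, 103, 104, 100, 101, 99, 100, 102, 103, 100, 102, 102, 102, 87, 79, 80, 82, 95, 89, 88, 102, 104, 101, 102, 99, 102, 102, 103, 100, 100, 90, 98, 97, 100, 96, 96, 99, 99, 97, 84, 49, 42, 51, 90, 81, 8, 13, 9, 11, 9, 15, 19]
```

View pics/c6.png

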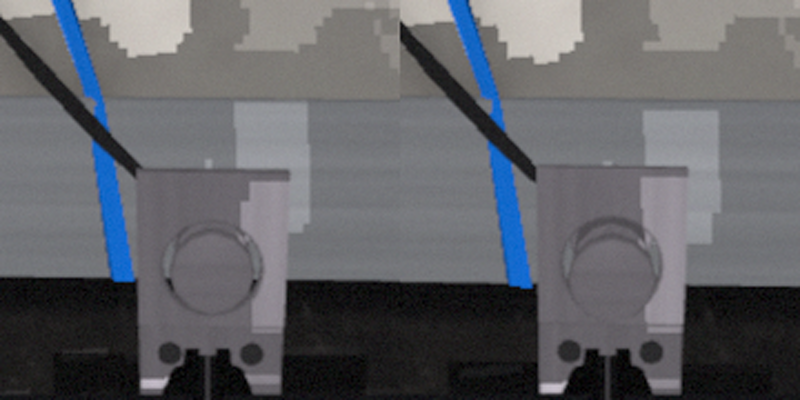

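The strap is on its stop: the pin's head stands through the hole, and the wrist read 24 N upward. Next I'll lift off and fly to the clip.

Call:
play_rows(
  targets=[
    [[255, 0, 0, -0.05, 0], [200, 0, 0, -0.105, 0], [150, 0.015, -0.052, -0.131, -3], [150, 0.03, -0.104, -0.131, -6], [150, 0.045, -0.156, -0.131, -9], [150, 0.06, -0.208, -0.131, -12], [150, 0.075, -0.26, -0.131, -15], [150, 0.089, -0.312, -0.131, -15.6]],
  ],
)

```text
time_s: 8.95
eef_pos: [420.4, 35.1, 150.3]
orientation: [[-0.975, -0.224, 0.001], [-0.224, 0.975, -0.0], [-0.001, -0.0, -1.0]]
contact_force: [1.3, -0.1, 0.7]
gripper_width: 39.2
grip_force: 0.0
```

Call:
play_rows(
  targets=[
    [[150, 0, 0, 0, 0], [150, 0, 0, 0, 0]],
  ],
)

```text
time_s: 9.2
eef_pos: [421.4, 36.6, 150.3]
orientation: [[-0.975, -0.222, 0.001], [-0.222, 0.975, 0.0], [-0.001, -0.0, -1.0]]
contact_force: [0.3, 0.3, 0.3]
gripper_width: 38.5
grip_force: 0.0
```

```bash
python3 - <<'E'
from h import *
s=observe();print(s['time_s'],s['eef_pos'],np.round(s['orientation'],3).tolist(),s['contact_force'],s['gripper_width'])
im=snap('wrist','w8.png')
g,m=proj('w8',[420.8,37.3,9]),proj('w8',[475,49.6,2]);print(g,m,proj('w8',s['eef_pos']))
u0,v0=200,130
o=cv2.resize(im[v0:v0+160,u0:u0+200],None,fx=3.75,fy=3.75,interpolation=2)
cv2.imwrite('pics/c8.png',o);print(o.shape)
E
```

```text
9.2 [421.41503699  36.6058152  150.28098619] [[-0.975, -0.222, 0.001], [-0.222, 0.975, 0.0], [-0.001, -0.0, -1.0]] [0.28854806 0.29442533 0.30124056] 38.5150334495105
[315.0097411  227.39217168] [314.89909727 284.14263258] [314.92536064 282.77085688]
(600, 750, 3)
```

View pics/c8.png

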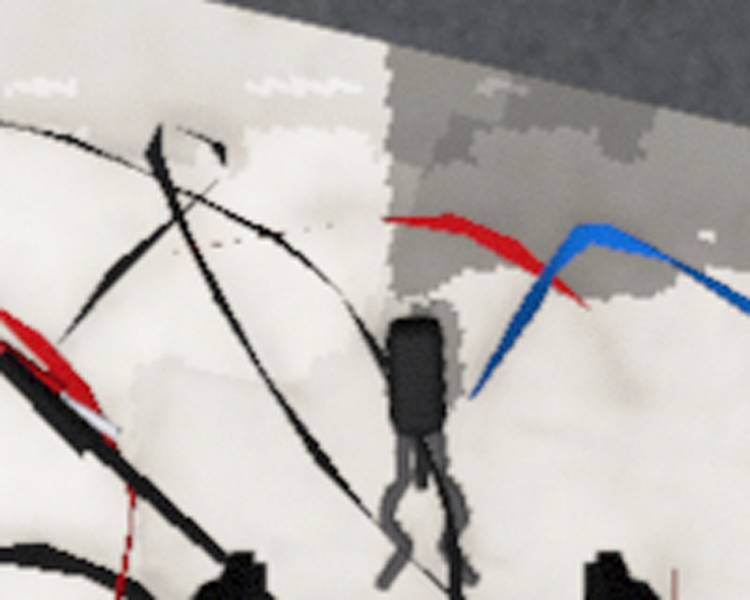

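The grip's top face is centred at crop (416,376), with the leg tips at (383,583) and (470,578). In full-image pixels that is the grip at (311,230) and the tips at (302,285) and (325,284).

```bash
python3 - <<'E'
from h import *
f=lambda u,v,z:ray('w8',200+u/3.75,130+v/3.75,z)
g=f(416,376,16);a=f(383,583,2);b=f(470,578,2);n=f(420,485,9);r=f(416,322,18)
print('grip',g,'tips',a,b,np.linalg.norm(a-b),'nose',n,'rear',r)
m=(a+b)/2;d=(m-g)[:2];print('yaw',np.degrees(np.arctan2(d[1],d[0])),np.linalg.norm(d))
d=(a-b);print('yaw2',np.degrees(np.arctan2(-d[0],d[1])), np.degrees(np.arctan2(d[0],-d[1])))
print(f(390,376,18)-f(443,376,18),f(416,320,18)-f(416,433,18))
im=cv2.imread('pics/w8.png')
q=im[215:248,295:326].max(2);ys,xs=np.where(q<50);print('cnt',len(xs),xs.mean()+295,ys.mean()+215)
rc=cv2.minAreaRect(np.c_[xs,ys].astype(np.float32));print(rc)
E
```

```text
grip [422.63556709  34.06521029  16.        ] tips [478.91967931  38.24588226   2.        ] [472.83539246  59.10847339   2.        ] 21.731687807410275 nose [450.0019992   41.18414785   9.        ] rear [409.9887499   31.22424736  18.        ]
yaw 15.346659024671554 55.21065871863976
yaw2 -163.74140394317726 16.258596056822746
[  2.68482572 -11.84307482   0.        ] [-25.82742642  -5.82156325   0.        ]
cnt 432 310.16435185185185 229.59259259259258
((15.369688034057617, 13.526914596557617), (35.866634368896484, 19.758636474609375), 70.20112609863281)
```

Call:
play_rows(
  targets=[
    [[150, 0, -0.003, 0.05, -1.7], [150, 0, -0.003, 0.1, -1.7], [150, 0, -0.003, 0.13, -1.7], [150, 0, -0.003, 0.145, -1.7], [150, 0, -0.003, 0.145, -1.7]],
  ],
)

```text
time_s: 9.88
eef_pos: [421.4, 34.7, 4.1]
orientation: [[-0.967, -0.253, -0.002], [-0.253, 0.967, 0.0], [0.002, 0.001, -1.0]]
contact_force: [-1.0, 0.2, 0.7]
gripper_width: 39.3
grip_force: 0.0
```

Call:
play_rows(
  targets=[
    [[150, 0, 0, 0.002, 0], [150, 0, 0, 0.004, 0], [150, 0, 0, 0.006, 0], [150, 0, 0, 0.006, 0]],
  ],
)

```text
time_s: 10.38
eef_pos: [421.7, 33.6, -0.8]
orientation: [[-0.968, -0.251, 0.0], [-0.251, 0.968, 0.0], [-0.0, -0.0, -1.0]]
contact_force: [-0.1, -0.3, -0.2]
gripper_width: 39.3
grip_force: 0.0
```

Call:
play_rows(
  targets=[
    [[150, 0, 0, 0.003, 0], [150, 0, 0, 0.006, 0], [150, 0, 0, 0.009, 0], [150, 0, 0, 0.012, 0], [150, 0, 0, 0.013, 0], [150, 0, 0, 0.013, 0]],
  ],
)

```text
time_s: 11.12
eef_pos: [421.6, 33.6, -14.0]
orientation: [[-0.968, -0.252, -0.0], [-0.252, 0.968, 0.0], [0.0, 0.0, -1.0]]
contact_force: [0.5, -0.8, -0.3]
gripper_width: 39.1
grip_force: 0.0
```

Call:
play_rows(
  targets=[
    [[150, 0, 0, 0.002, 0], [150, 0, 0, 0.003, 0], [150, 0, 0, 0.004, 0], [150, 0, 0, 0.004, 0]],
  ],
)

```text
time_s: 11.62
eef_pos: [421.6, 33.6, -17.9]
orientation: [[-0.968, -0.252, -0.0], [-0.252, 0.968, 0.0], [-0.0, 0.0, -1.0]]
contact_force: [0.6, 0.1, 0.2]
gripper_width: 38.9
grip_force: 0.0
```

Call:
play_rows(
  targets=[
    [[150, 0, 0, 0.001, 0], [150, 0, 0, 0.0025, 0], [150, 0, 0, 0.0025, 0]],
  ],
)

```text
time_s: 12.0
eef_pos: [421.6, 33.6, -20.5]
orientation: [[-0.968, -0.251, -0.0], [-0.251, 0.968, 0.0], [0.0, 0.0, -1.0]]
contact_force: [0.1, -0.5, -0.2]
gripper_width: 39.1
grip_force: 0.0
```

Call:
play_rows(
  targets=[
    [[255, 0, 0, 0, 0], [255, 0, 0, 0, 0], [255, 0, 0, 0, 0], [255, 0, 0, 0, 0], [255, 0, 0, 0, 0], [255, 0, 0, 0, 0]],
  ],
  newtons=55,
)

```text
time_s: 12.75
eef_pos: [421.6, 33.6, -20.4]
orientation: [[-0.968, -0.251, 0.0], [-0.251, 0.968, 0.0], [-0.0, 0.0, -1.0]]
contact_force: [-0.0, 0.5, 0.6]
gripper_width: 12.4
grip_force: 55.0
```

The clip is gripped, with 12.4 mm between the pads. Before carrying it I'll refine the pin's position and the rig's yaw from the pictures with the strap closed (w6, w7).

```bash
python3 - <<'E'
from h import *
print(ray('w7',315.4,245.1,57),ray('w6',315.4,241.5,57),ray('w4',318.1,241,57))
im=cv2.imread('pics/w7.png');g=cv2.cvtColor(im,7)
L=[];Rr=[]
d=cv2.GaussianBlur(im.astype(np.float32),(3,3),0)
for r in range(252,268):
    row=d[r].mean(1); k=np.diff(row)
    l=275+np.argmax(k[275:300]); rr=330+np.argmin(k[330:360])
    L.append((l,r));Rr.append((rr,r))
print(L[::5],Rr[::5])
for E in(L,Rr):
    a=np.array([ray('w7',u+.5,v,45)[:2] for u,v in E]);p=np.polyfit(a[:,0],a[:,1],1);print('yaw',np.degrees(np.arctan(p[0])),'y at x=497',np.polyval(p,497))
# rig near edge in w7 and w2
for n,us in(('w2',range(235,470,5)),('w7',list(range(200,260,4))+list(range(370,440,4)))):
    im=cv2.GaussianBlur(cv2.imread(f'pics/{n}.png'),(3,3),0).astype(float).mean(2)
    v0=int(proj(n,[466,345,6])[1]); pts=[]
    for u in us:
        k=np.diff(im[v0-12:v0+13,u]); pts.append(ray(n,u,v0-12+np.argmax(np.abs(k))+.5,6)[:2])
    pts=np.array(pts);p=np.polyfit(pts[:,1],pts[:,0],1)
    for _ in range(3):
        e=np.abs(np.polyval(p,pts[:,1])-pts[:,0]);q=pts[e<=np.median(e)*2+.1];p=np.polyfit(q[:,1],q[:,0],1)
    print(n,'edge yaw',-np.degrees(np.arctan(p[0])),'x at y=345',np.polyval(p,345),len(q))
E
```

```text
[495.31572463 345.39978311  57.        ] [495.17210468 345.34377937  57.        ] [501.90873273 346.82564482  57.        ]
[(np.int64(281), 252), (np.int64(281), 257), (np.int64(281), 262), (np.int64(281), 267)] [(np.int64(347), 252), (np.int64(347), 257), (np.int64(347), 262), (np.int64(346), 267)]
yaw -3.924789283928584 y at x=497 330.0326882146836
yaw -3.751309539441852 y at x=497 360.232798802741
w2 edge yaw -2.9941275448697793 x at y=345 465.4590501394921 25
w7 edge yaw -3.2777911623345597 x at y=345 463.82770377291473 25
```

Call:
play_rows(
  targets=[
    [[255, 0, 0, -0.03, 0], [255, 0, 0, -0.08, 0], [255, 0, 0, -0.13, 0], [255, -0.012, 0.05, -0.15, 3], [255, -0.025, 0.1, -0.15, 6], [255, -0.037, 0.15, -0.15, 9], [255, -0.05, 0.2, -0.15, 12], [255, -0.062, 0.25, -0.15, 15]],
  ],
)

```text
time_s: 13.75
eef_pos: [418.4, 292.9, 129.6]
orientation: [[-1.0, 0.009, 0.0], [0.009, 1.0, 0.0], [-0.0, 0.0, -1.0]]
contact_force: [0.1, -0.5, 0.0]
gripper_width: 12.6
grip_force: 55.0
```

Call:
play_rows(
  targets=[
    [[255, 0.001, 0.03, 0, 1.5], [255, 0.0015, 0.0587, 0.02, 2.8], [255, 0.0015, 0.0587, 0.06, 2.8], [255, 0.0015, 0.0587, 0.09, 2.8], [255, 0.0015, 0.0587, 0.09, 2.8], [255, 0.0015, 0.0587, 0.09, 2.8]],
  ],
)

```text
time_s: 14.5
eef_pos: [418.1, 350.0, 40.5]
orientation: [[-0.998, 0.056, 0.001], [0.056, 0.998, 0.001], [-0.001, 0.001, -1.0]]
contact_force: [-0.2, 1.0, -0.4]
gripper_width: 12.4
grip_force: 55.0
```

```bash
python3 - <<'E'
from h import *
s=observe();print(s['time_s'],s['eef_pos'],np.round(s['orientation'],4).tolist(),s['contact_force'])
im=snap('wrist','w9.png')
R=np.array(s['orientation']);u=-R[:,0];n=R[:,1];t=np.array(s['eef_pos'])
for nm,a,l,h in(('tipL',57,11,2.),('tipR',57,-11,2.),('nose',38-6.8,0,2),('pin',0,0,0)):
    p=t+u*a+n*l; p[2]=t[2]+20.4+h
    if nm=='pin': p=np.array([495.7,345.3,57])
    print(nm,proj('w9',p).round(1))
cv2.imwrite('pics/c9.png',im[200:300,270:360])
g=im[215:300:3,285:345:2].mean(2).astype(int)//10
print('cols285 step2');[print(215+3*i,''.join(chr(48+v) if v<10 else chr(87+v) for v in r)) for i,r in enumerate(g)]
E
```

```text
14.5 [418.05515652 350.04795526  40.54339976] [[-0.9984, 0.0565, 0.0007], [0.0565, 0.9984, 0.0005], [-0.0007, 0.0005, -1.0]] [-0.22815782  1.02769691 -0.43729959]
tipL [336.7 402.7]
tipR [293.6 402.8]
nose [315.2 357.4]
pin [314.4 429.1]
cols285 step2
215 cccccccccccccccccccccccccccccc
218 cccccccccccccccccccccccccccccc
221 ccccccccccccccccccccbccccccccc
224 cccccccccccccccccccccccccccccc
227 ccccccefffgkklhddddddddddddddd
230 ccchkkkjiiiicdeeeeeeeeeeeeeeee
233 cccccccccccccccccccccccccccccc
236 cccccccccccccccccccccccccccccc
239 cccccccccccccccccccccccccccccc
242 fkcccccccceffgfccccccccccccccc
245 kkkkkkkkkkkkkkmimfffffffffffff
248 kkkkkkkkkkkkkkmmmfffffffffffff
251 kkkkkkkklkkkkkmmmfffffffffffff
254 kkkkkkkkmmmnnnnmmlmmjfffffffff
257 klmlkkkknnnmnmmmmmmmjfffffffff
260 kkkkkkkknnnnnnmmmmmmjfffffffff
263 kkkkkkkkmnmmmmmmmmmmjfffffffef
266 kkkkkkkkmmnmmmmmmmmmjfffffffff
269 kkkkjkkkmmmmmmmmmmmmjfffffffff
272 jjjkkkkklmmmmmmmmmmmmffeefffff
275 jjkkjkkklmmmmmmmmmmmmffffeffff
278 jje011ikkjaa99a99ackmfd001cfff
281 jmc100273011111101105510118fff
284 he3000110011111111120221114ddf
287 101111211010111112111121001107
290 110101220112111111111111110111
293 111111101211111120111221101111
296 001111111212111221121102000100
299 010111111110111120121121111111
```

Call:
play_rows(
  targets=[
    [[255, 0, -0.0003, 0.006, 0], [255, 0, -0.0003, 0.012, 0], [255, 0, -0.0003, 0.0149, 0], [255, 0, -0.0003, 0.0149, 0], [255, -0.005, -0.0003, 0.0149, 0], [255, -0.01, -0.0003, 0.0149, 0], [255, -0.014, -0.0003, 0.0149, 0], [255, -0.014, -0.0003, 0.0149, 0]],
  ],
)

```text
time_s: 15.55
eef_pos: [432.0, 348.7, 24.7]
orientation: [[-0.998, 0.057, 0.0], [0.057, 0.998, 0.0], [-0.0, 0.0, -1.0]]
contact_force: [0.7, -1.3, -0.1]
gripper_width: 12.8
grip_force: 55.0
```

Call:
play_rows(
  targets=[
    [[255, -0.002, 0, 0, 0], [255, -0.004, 0, 0, 0], [255, -0.006, 0, 0, 0], [255, -0.008, 0, 0, 0], [255, -0.008, 0, 0, 0]],
  ],
)

```text
time_s: 16.18
eef_pos: [439.7, 348.3, 24.7]
orientation: [[-0.998, 0.056, 0.0], [0.056, 0.998, 0.0], [-0.0, 0.0, -1.0]]
contact_force: [-0.1, -0.7, -0.3]
gripper_width: 12.4
grip_force: 55.0
```

Call:
play_rows(
  targets=[
    [[255, -0.0015, 0, 0, 0], [255, -0.003, 0, 0, 0], [255, -0.0045, 0, 0, 0], [255, -0.006, 0, 0, 0], [255, -0.006, 0, 0, 0]],
  ],
)

```text
time_s: 16.8
eef_pos: [443.8, 348.0, 24.5]
orientation: [[-0.998, 0.056, -0.003], [0.056, 0.998, -0.001], [0.003, -0.001, -1.0]]
contact_force: [-10.2, 4.1, 2.2]
gripper_width: 12.9
grip_force: 55.0
```

Call:
play_rows(
  targets=[
    [[255, 0, 0.0007, 0, 0], [255, -0.001, 0.0007, 0, 0], [255, -0.002, 0.0007, 0, 0], [255, -0.002, 0.0007, 0, 0]],
  ],
)

```text
time_s: 17.3
eef_pos: [445.1, 348.4, 24.5]
orientation: [[-0.998, 0.056, -0.005], [0.056, 0.998, -0.001], [0.004, -0.002, -1.0]]
contact_force: [-12.6, 2.8, 4.4]
gripper_width: 12.4
grip_force: 55.0
```

Call:
play_rows(
  targets=[
    [[255, 0, 0.0004, -0.0005, 0], [255, -0.0007, 0.0004, -0.0005, 0], [255, -0.0014, 0.0004, -0.0005, 0], [255, -0.0014, 0.0004, -0.0005, 0]],
  ],
)

```text
time_s: 17.8
eef_pos: [447.8, 348.7, 24.9]
orientation: [[-0.998, 0.056, -0.002], [0.056, 0.998, -0.001], [0.002, -0.001, -1.0]]
contact_force: [-3.8, 0.4, -0.2]
gripper_width: 12.8
grip_force: 55.0
```

Call:
play_rows(
  targets=[
    [[255, -0.001, 0, 0, 0], [255, -0.002, 0, 0, 0], [255, -0.003, 0, 0, 0], [255, -0.003, 0, 0, 0]],
  ],
)

```text
time_s: 18.3
eef_pos: [453.9, 348.9, 25.6]
orientation: [[-0.998, 0.056, 0.003], [0.057, 0.998, 0.001], [-0.003, 0.001, -1.0]]
contact_force: [6.2, -2.0, -1.9]
gripper_width: 12.6
grip_force: 55.0
```

Call:
play_rows(
  targets=[
    [[255, -0.001, -0.0004, 0, 0], [255, -0.002, -0.0004, 0, 0], [255, -0.003, -0.0004, 0, 0], [255, -0.003, -0.0004, 0, 0]],
  ],
)

```text
time_s: 18.8
eef_pos: [455.5, 348.4, 25.3]
orientation: [[-0.998, 0.056, 0.001], [0.056, 0.998, 0.001], [-0.001, 0.001, -1.0]]
contact_force: [3.0, 0.4, -1.5]
gripper_width: 12.9
grip_force: 55.0
```

Call:
play_rows(
  targets=[
    [[255, -0.001, 0, 0, 0], [255, -0.0015, 0, 0, 0], [255, -0.0015, 0, 0, 0]],
  ],
)

```text
time_s: 19.18
eef_pos: [456.3, 348.0, 25.1]
orientation: [[-0.998, 0.056, -0.0], [0.056, 0.998, -0.0], [0.0, -0.0, -1.0]]
contact_force: [0.3, 1.3, 0.1]
gripper_width: 12.1
grip_force: 55.0
```

Call:
play_rows(
  targets=[
    [[255, -0.0005, 0, 0, 0], [255, -0.001, 0, 0, 0], [255, -0.001, 0, 0, 0]],
  ],
)

```text
time_s: 19.55
eef_pos: [457.4, 347.9, 25.2]
orientation: [[-0.998, 0.056, -0.0], [0.056, 0.998, -0.0], [0.0, -0.0, -1.0]]
contact_force: [1.1, -0.2, 0.3]
gripper_width: 12.4
grip_force: 55.0
```

Call:
play_rows(
  targets=[
    [[255, -0.0005, 0, 0, 0], [255, -0.001, 0, 0, 0], [255, -0.001, 0, 0, 0]],
  ],
)

```text
time_s: 19.92
eef_pos: [457.9, 347.8, 25.1]
orientation: [[-0.998, 0.056, -0.001], [0.056, 0.998, -0.0], [0.001, -0.0, -1.0]]
contact_force: [-3.6, -0.8, 0.9]
gripper_width: 12.9
grip_force: 55.0
```

Call:
play_rows(
  targets=[
    [[255, -0.0005, 0, 0, 0], [255, -0.001, 0, 0, 0], [255, -0.001, 0, 0, 0]],
  ],
)

```text
time_s: 20.3
eef_pos: [458.2, 347.7, 25.0]
orientation: [[-0.998, 0.056, -0.003], [0.056, 0.998, -0.001], [0.002, -0.001, -1.0]]
contact_force: [-8.7, 1.0, 2.1]
gripper_width: 12.6
grip_force: 55.0
```

Call:
play_rows(
  targets=[
    [[255, -0.0005, 0, 0, 0], [255, -0.001, 0, 0, 0], [255, -0.0011, 0, 0, 0], [255, -0.0011, 0, 0, 0]],
  ],
)

```text
time_s: 20.8
eef_pos: [458.4, 347.6, 25.0]
orientation: [[-0.998, 0.056, -0.004], [0.056, 0.998, -0.001], [0.004, -0.002, -1.0]]
contact_force: [-12.4, 2.1, 5.3]
gripper_width: 12.3
grip_force: 55.0
```

Call:
play_rows(
  targets=[
    [[255, -0.0005, 0, 0, 0], [255, -0.0009, 0, 0, 0], [255, -0.0009, 0, 0, 0]],
  ],
)

```text
time_s: 21.18
eef_pos: [458.5, 347.5, 24.9]
orientation: [[-0.998, 0.056, -0.006], [0.056, 0.998, -0.002], [0.005, -0.002, -1.0]]
contact_force: [-15.8, 2.6, 5.2]
gripper_width: 12.3
grip_force: 55.0
```

The push peaked at about 16 N. Now I'll relax the push, open the fingers and lift away.

Call:
play_rows(
  targets=[
    [[255, 0.002, 0, 0, 0], [255, 0.0037, 0, 0, 0], [255, 0.0037, 0, 0, 0], [150, 0.0037, 0, 0, 0], [150, 0.0037, 0, 0, 0], [150, 0.0037, 0, 0, 0], [150, 0.0037, 0, 0, 0]],
  ],
)

```text
time_s: 22.05
eef_pos: [458.0, 348.0, 25.3]
orientation: [[-0.998, 0.056, 0.0], [0.056, 0.998, 0.0], [-0.0, 0.0, -1.0]]
contact_force: [0.7, -0.6, -0.2]
gripper_width: 38.5
grip_force: 0.0
```

```bash
python3 - <<'E'
from h import *
s=observe();print(s['time_s'],s['eef_pos'],s['contact_force'],s['gripper_width'],s['grip_force'])
E
```

```text
22.05 [457.97531841 348.02966265  25.27871094] [ 0.68816135 -0.57485987 -0.21840073] 38.5374848669087 0.0
```

Call:
play_rows(
  targets=[
    [[150, 0, 0, -0.02, 0], [150, 0, 0, -0.06, 0], [150, 0, 0, -0.11, 0], [150, 0, 0, -0.16, 0], [150, 0, 0, -0.18, 0], [150, 0, 0, -0.18, 0], [150, 0, 0, -0.18, 0]],
  ],
)

```text
time_s: 22.92
eef_pos: [457.4, 347.7, 204.1]
orientation: [[-0.998, 0.056, -0.001], [0.056, 0.998, -0.001], [0.001, -0.001, -1.0]]
contact_force: [0.4, -0.6, -0.1]
gripper_width: 39.3
grip_force: 0.0
```

```bash
python3 - <<'E'
from h import *
s=observe();print(s['time_s'],s['eef_pos'],s['contact_force'],s['gripper_width'])
im=snap('wrist','w10.png')
u=np.array([.9984,-.0565,0]);pin=np.array([495.7,345.3,0])
p=lambda a,z:proj('w10',pin+a*u+[0,0,z]).round(1)
print('pin head',p(0,57),'grip top ctr',p(-37,63),'grip rear/front',p(-50,63),p(-24,63),'strap end',p(-20,45))
v=p(-37,63);r0=int(v[1])-40
g=im[r0:r0+90:3,285:347:2].mean(2).astype(int)//10
[print(r0+3*i,''.join(chr(48+v) if v<10 else chr(87+v) for v in r)) for i,r in enumerate(g)]
E
```

```text
22.925 [457.43003772 347.72163803 204.07205564] [ 0.3987247  -0.62987609 -0.09243603] 39.33165293505222
pin head [313.9 267.5] grip top ctr [313.9 229.5] grip rear/front [313.9 214.9] [313.9 243.8] strap end [313.9 243.2]
189 kkkkkkklkklllkkllllkljjkllllllk
192 kkkkkjhiiiijkkklliddddddilllklk
195 kkkkkjiiiiiikkkkldddedddillllkl
198 jkkkkjiiiiiiikkklddddddddllllkl
201 jjkkkjiiiiiijkklldddddddgllllll
204 jjjkkiiihiihjkklldddddddkllllll
207 jjjjkihiiiiijkllddddddddjlllllk
210 jjjkkhiiiiiikllkgdddddddlllllll
213 hjjjjkhhhiiifhhhdcddddddlllllll
216 eiijjkkhhii7011210bddddllllllll
219 9hijkkkiiif23333327dddillllllll
222 9a999aaafd823333426aaaaaegdaaaa
225 m9nmkjkkkkh23344337eeekjedemmmm
228 f9jkkkkkkkh23344329eeeeeeenmnnn
231 32fkkkkkkkh13333417eeeeeeemmmmm
234 h32ckkkkkkh33444328eeeeeeemmmmm
237 ha633jkklki23443336eefffffnnnnn
240 n9ah92dkkjh33444327eeeeeeemmmmm
243 n99fkg3dede9433233dddddeeennnnn
246 mi9akkkllllf884676llllleeemmmmm
249 ni99hkkllllb774776llllkeeeknnnn
252 nk99hkkllljb784877klllkeeeknmnm
255 mm999jjllll7753567clllkeejmmmmm
258 hk9aaaallj7656665449iljddhjjjdc
261 aaaaaaall976glllkd54hljaaaaaaaa
264 aa9aaball77kllllllh5hljaaaaaaaa
267 1016881ll7elllllllkahlg21011110
270 1111012llialllllllkcllg01111110
273 2012111lllhcjkkkkielllg21221111
276 3333333hig77bhhhf869gid43333333
```

The pixel dump shows the grip at rows 216–244, exactly where it should be when home. The dark legs pass on either side under the bright pin head, and the gripper is clear of everything.

```bash
python3 -c "
from bench import hand_in
print(hand_in())"
```

```text
the job is handed in; nothing more can be done
None
```

The job is handed in after about 23 s of robot time: the strap is down on its stop, and the clip is snapped across the pin under its head, pushed home with a peak reading of about 16 N, and released with the gripper clear.

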